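Third hand: press the delay pedal against the sprung fence

ROBOT

A 7-joint arm with a two-finger parallel gripper is mounted at the origin on the work surface. World frame = base frame: x ahead of the robot, y to its left, z up, the work surface at z = 0. Lengths are in mm, angles in rad, forces in N, time in s.
With the tool pointing down it reaches from about 425 to 950 mm from the base axis. Payload 16.7 kg.
Tool frame: the origin (TCP) lies at the very end of the fingers, on their centre line; the grasp point (between the pads) lies 19 mm behind it (arm.grip_point_offset is the distance from the TCP to the grasp point, in mm); z points along the fingers, x is the direction in which the jaws open and shut, and the axes are right-handed (so a half turn about z gives the same grasp; the last joint's range is limited). The gripper opens to 94 mm and grips with 3 to 60 N. Pads are 16 mm wide; open, the fingers measure 119 mm over their backs; the gripper's body (75 mm by 177 mm) begins 78 mm behind the grasp point.
Start: joints at [1.05, 0.426, 0.074, 1.606, -0.034, 1.111, -0.067], TCP at [244.561, -629.098, 205.467] pointing down, gripper open.
Joint ranges: [-2.85, 2.85], [-0.5, 2.14], [-1.23, 1.37], [0.21, 2.46], [-1.02, 4.16], [0.16, 2.05], [-2.73, 2.73]. Speed limits (rad/s): [1.89, 1.89, 2.39, 2.39, 3.01, 3.01, 3.01].

INTERFACE

Orientations are given as [roll, pitch, yaw] about the fixed x, y, z axes, in that order (R = Rz(yaw) Ry(pitch) Rx(roll)).
In Python, from station import arm, optics, order gives the robot as it stands. The module is installed in compiled form; this text tells all that it offers.
- The arm moves only by the shell command python3 -m pendant 'ROWS' [FORCE]. ROWS is JSON, a list of rows, each a list of 3 entries, a list of its own where there are three numbers: the turn, a rotation vector about the tool's x, y, z in degrees, then the shift along the tool's x, y, z in mm, then the finger opening in mm, from 0 to 94. A call has 1 to 8 rows; each row shifts and turns the commanded pose from where the row before left it, along the tool's axes as they then stand; what a row does not reach is not made up. A row lasts 1/8 s, in which the tool goes at most 62.5 mm and 10.7 degrees, less where a joint would pass 70% of its speed; a pose out of reach is approached as far as the arm can. A call with a gripper value outside its range is refused whole. The fingers move at their own pace and stop on an object; FORCE is the grip in N (left out, the last holds). Time passes only in rows, so rows that do not move let the fingers close. It gives the time, the measured TCP pose, the force and the opening at its end, in the units of the state.
- arm.read_state(): the state, without advancing time (a new reading comes with each control period).
- optics.get_image(name): name is "side" or "top" or "wrist"; returns (picture, depth): 384x512x3 uint8, red, green, blue; 384x512 float32, mm along the optical axis (not along the pixel's ray), 0 where there is no reading.
- optics.get_calibration(name): a dict with "mtx" (3x3 intrinsics, pixels), "world_from_camera" (4x4, takes a point from camera to world coordinates). Camera axes: x right, y down, z forward; pixel columns grow to the right and rows downward; lengths in mm; the calibration is good to about 2 mm. A picture is of the moment at which its call begins: read the wrist's pose just before it. get_calibration takes no time and is no camera call; for the wrist camera it gives the pose at the moment of the call.
- order.sign_off(): hands the job in, once; it reports no verdict.
Trained networks look in the newest picture that a camera, given by its name, has taken for a name from the list of things; names that differ only in an ending like _2 or _b are one class to them, and where a whole thing is asked for, a point or a joint stands for the part that bears it (a point fixed in the world has none). Each returns a list of dicts, best first, with "conf" (0 to 1); they miss things now and then, are a little off and sometimes report something else, mostly with a low value. They report only what shows in the picture. A call takes as long as a camera call. They do not tell look-alikes from the thing itself.
- optics.look_for(camera, target): "location" ([column, row] in pixels, amid what is visible of it).
The state is a dict: "t": time; "joint_positions": joint angles; "qd": joint speeds; "joint_efforts": joint torques, N m; "ee_pos": TCP position; "eef_rot": TCP orientation; "ft_force": force on the tool from outside, world axes, zero at the start; "ft_torque": the same for the moment, N m; "gripper_width": finger opening in mm.
Only numpy, scipy, OpenCV 4.12 (cv2) and the standard library are available. Lean on these libraries where they do the work, as an engineer would, in place of code of your own. Each camera call takes 0.05 s, during which the arm holds its last target. There are 200 camera calls.

TASK

Set the brown delay pedal flat in the pale lane of the plywood jig, knob end towards the sprung steel fence and just short of it; then slide it forward against the fence, square and centred on the lane, until the fence's black pointer stands in the green field. Hold that push steady as my third hand while I tighten its side nuts, at least three seconds, and finish still holding and pressing: do not let go. Never drive the pointer into the red, and leave the other things on the bench where they are.

Things in the scene. Friction and masses are not known exactly. Their poses are not given: they have to be found in the camera images.
- pedal: Brown metal effect pedal, box 112 (x) by 60 (y) by 31 mm high, about 0.38 kg, flat on the bench. Origin: centre of underside, z up, +x to the knob end, which starts away from the robot within 0.7 rad. Grip its plain 60 mm width at the middle. Black knobs at x = +32 mm and a steel footswitch at x = -34 mm rise to 44 mm above the underside. It starts at one of three places on the robot's right.
- pedal_front (a point): Centre of the pedal's front (knob) end face, 56 mm ahead of the pedal's origin along its x and 15.5 mm above its underside.
- jig: Fixed jig: plywood plate 260 (x) by 180 (y) mm, 12 mm thick. Origin: centre of its underside, on the bench, so a pedal on it has its origin at z = 12 mm here. +x: push direction, away from the robot within 0.35 rad. A pale lane 60 mm wide runs along y = 0 from x = -128 mm to the fence. Behind the fence a backstop block (x 106 to 130 mm) is 44 mm high.
- fence: Sprung fence: steel bar 110 mm long across the lane (y), 14 mm thick, top 40 mm above the bench, sliding along the jig's x. Origin: on its front face, which the pedal meets, on the centre line at the plate's top; at rest x = 45 mm in the jig's frame. A black pointer at its +y end, level with the front face, moves over the painted scale.
- fence_face (a point): Centre of the fence's front face, 15.5 mm above the plate's top; moves with the fence. The pedal's front point meets it.
- green_field (a point): Centre of the green field (10 mm long along x) of the painted scale on the jig plate, at jig x = 64 mm, y = 73 mm. Along +x: white, green (fence travel 14 to 24 mm), white, red (from 30 mm).
- fence_travel (a joint): Travel of the fence in m: 0 at rest, growing as it is pushed back along the jig's +x, end stop at 0.040. Spring 600 N/m without preload, so 0.014 to 0.024 (green) is a push of 8.4 to 14.4 N; red begins at 0.030 (18 N). It springs back if released.
- capo: Bystander: steel guitar capo, 85 by 44 mm, 14 mm high, lying on the bench. Origin: underside, middle.
- pick_case: Bystander: blue hinged plastic pick case, 50 by 65 mm, 20 mm high, lid shut. Origin: centre of its underside.
- glass_slide: Bystander: green glass slide, a tube 28 mm across, 62 mm high, standing on end to the left of the jig. Origin: centre of its underside.
- screw_jar: Bystander: amber glass jar of screws with steel cap, 56 mm across, 70 mm high, standing beyond the work area. Origin: centre of its underside.
- tuner: Bystander: black pedal-top tuner box 75 by 50 mm, 22 mm high. Origin: centre of its underside.
Mind the look-alikes: they are no part of the job. Several things look just like the pedal: the one meant starts farthest to the robot's left.

How it is judged (in metres and radians):
On the way, in this order (a step that is already met when the one before it is completed fails the run):
1. the pedal lies flat in the lane, square, knob end to the fence, the fence still unpressed (z of pedal in the frame of jig between 0.009 and 0.0155 m and angle between pedal's own z axis and vertical below 0.06 rad and y of pedal in the frame of jig between -0.009 and 0.009 m and angle between the x axis of pedal and the x axis of jig, either way round below 0.12 rad and value of joint fence_travel below 0.004 m and x of pedal_front in the frame of fence below 0.004 m and x of pedal_front in the frame of jig above -0.03 m), for 0.2 s.
2. the pedal is pressed steadily on the fence with the pointer in the green for 2.5 s (z of pedal in the frame of jig between 0.009 and 0.0155 m and angle between pedal's own z axis and vertical below 0.06 rad and y of pedal in the frame of jig between -0.009 and 0.009 m and angle between the x axis of pedal and the x axis of jig, either way round below 0.12 rad and value of joint fence_travel between 0.013 and 0.025 m and contact force between pedal and fence between 6 and 17 N and distance between pedal_front and fence_face below 0.014 m), for 2.5 s.
At the end, for the whole second after the job is handed in: Still held by the fingers (over 2 N) and still: pedal flat on the jig plate (within 3.5 mm, 0.06 rad), centred on the lane within 9 mm, square within 0.12 rad, knob end bearing on the fence with 6 to 17 N, fence travel 13 to 25 mm (all of step 2 and linear speed of pedal below 0.01 m/s and contact force between the fingers and pedal above 2 N); the arm keeps its last pose, push and grip.
It fails at once if the pointer is driven into the red (fence travel over 30 mm) (value of joint fence_travel above 0.031 m).
It fails at once if a bystander is shifted by more than 25 mm or the slide or the jar tipped (distance of any of capo, pick_case, glass_slide, screw_jar, tuner from where it was at the start of the episode above 0.025 m or angle between any of glass_slide, screw_jar's own z axis and vertical above 0.4 rad).
It also fails if it takes over 40 s, if anything falls off the work surface, if the arm or the gripper's body presses on something with over 40 N, if the wrist force passes 120 N, or if a joint passes its speed limit or range.

## Working session

There is one attempt and no reset: what is moved stays moved. The work goes in short steps, Python scripts to look and compute and a shell command to move; the robot and the scene stay as the last step left them, time stands still between calls to the robot, and variables do not carry over. Pictures are saved under pics/ and viewed, on a budget of 10 in all, crops included, one or two more only if the job needs it, and the job is handed in when it is done.

```bash
mkdir -p pics; cat > h.py <<'E'
import numpy as np, cv2
from station import arm, optics, order
def world(cam,pic,d,px,r=2):
    c=optics.get_calibration(cam);u,v=px
    w=d[int(v)-r:int(v)+r+1,int(u)-r:int(u)+r+1];z=np.median(w[w>0])
    p=np.linalg.inv(c["mtx"])@[u,v,1]*z
    return (c["world_from_camera"]@[*p,1])[:3]
E
python3 - <<'E'
from h import *
for cam in ("top","side"):
    pic,d=optics.get_image(cam)
    cv2.imwrite(f"pics/{cam}0.png",pic[:,:,::-1]); np.savez(f"pics/{cam}0",pic=pic,d=d)
    for n in ("pedal","jig","fence","green_field","pick_case","tuner","capo","glass_slide","screw_jar"):
        for r in optics.look_for(cam,n):
            try: print(cam,n,round(r["conf"],2),np.round(r["location"]),world(cam,pic,d,r["location"]).round())
            except Exception as e: print(cam,n,r)
s=arm.read_state();print(s["t"],s["ee_pos"],s["eef_rot"],s["ft_force"])
E
```

```text
top pedal 0.9 [387. 224.] [ 477. -471.   33.]
top pedal 0.75 [325. 278.] [ 310. -279.   32.]
top pedal 0.72 [305. 173.] [ 629. -215.   33.]
top jig 0.95 [191. 196.] [549. 137.  12.]
top fence 0.63 [189. 181.] [591. 144.  40.]
top fence 0.63 [356. 166.] [ 661. -381.   23.]
top fence 0.17 [193. 196.] [550. 133.  11.]
top pick_case 0.86 [280. 225.] [ 466. -142.   21.]
top pick_case 0.44 [344. 222.] [ 481. -347.    3.]
top tuner 0.83 [355. 163.] [ 669. -378.   23.]
top glass_slide 0.42 [ 92. 196.] [537. 427.  51.]
top screw_jar 0.64 [280. 227.] [ 461. -140.   20.]
top screw_jar 0.57 [262. 121.] [780. -76.  70.]
side pedal 0.97 [363. 160.] [ 452. -452.   37.]
side pedal 0.85 [281. 173.] [ 610. -191.   27.]
side pedal 0.59 [370. 205.] [ 301. -273.   28.]
side jig 0.73 [223. 231.] [544. 137.  10.]
side jig 0.41 [306. 149.] [ 656. -378.   19.]
side fence 0.58 [213. 220.] [583. 141.  32.]
side green_field 0.74 [221. 231.] [549. 140.  10.]
side pick_case 0.64 [304. 199.] [ 471. -148.   17.]
side tuner 0.68 [302. 147.] [ 674. -378.   19.]
side capo 0.56 [334. 175.] [ 492. -338.    7.]
side glass_slide 0.7 [138. 282.] [524. 445.  47.]
side screw_jar 0.89 [221. 165.] [769. -51.  45.]
1.0 [ 244.57425638 -629.08637508  205.45932327] [-3.14153412e+00  9.00515670e-05 -1.20004343e+00] [ 0.16675109 -0.58794535 -0.28398996]
```

View pics/top0.png

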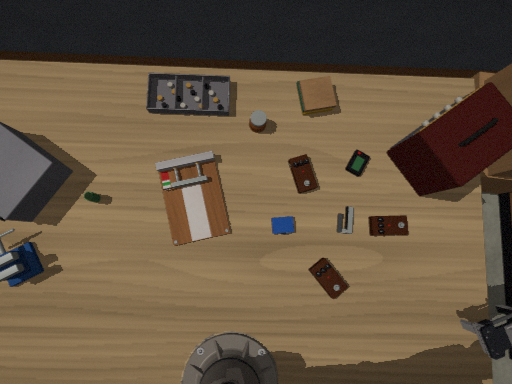

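The top picture shows three brown pedals: (305,173), (325,278) and (387,224). Their world y values are -215, -279 and -471, so the leftmost is the one at (305,173), with its knobs facing away from the robot. I'll measure it and the jig, and check the choice in a crop.

```bash
python3 - <<'E'
from h import *
f=np.load("pics/top0.npz");pic,d=f["pic"],f["d"]
c=optics.get_calibration("top")
v,u=np.mgrid[:384,:512]
P=np.stack([u,v,np.ones_like(u)],-1)@np.linalg.inv(c["mtx"]).T*d[...,None]
W=P@c["world_from_camera"][:3,:3].T+c["world_from_camera"][:3,3]
print(c["world_from_camera"].round(2),c["mtx"].round(1)[0])
def rect(m,n):
    p=W[m][:,:2].astype(np.float32);print(n,len(p),cv2.minAreaRect(p),p.mean(0))
def near(x,y,r): return np.hypot(W[...,0]-x,W[...,1]-y)<r
rect(near(629,-215,85)&(W[...,2]>20)&(W[...,2]<60),"pedal")
rect(near(549,137,175)&(W[...,2]>7)&(W[...,2]<60),"jig")
g=near(549,137,175)
b=g&(pic.min(-1)>130)&(W[...,2]<16); 
n,l,s,_=cv2.connectedComponentsWithStats(b.astype(np.uint8)); k=1+np.argmax(s[1:,4]); rect(l==k,"lane")
hi=g&(W[...,2]>30); n,l,s,ce=cv2.connectedComponentsWithStats(hi.astype(np.uint8))
for k in range(1,n):
    if s[k,4]>20: rect(l==k,"hi")
hsv=cv2.cvtColor(pic,cv2.COLOR_RGB2HSV)
rect(g&(abs(hsv[...,0].astype(int)-60)<20)&(hsv[...,1]>120),"green")
A=cv2.resize(pic[140:210,260:350],None,fx=6,fy=6,interpolation=3);B=cv2.resize(pic[140:250,150:240],None,fx=5,fy=5,interpolation=3)
o=np.zeros((550,A.shape[1]+B.shape[1],3),np.uint8);o[:420,:540]=A;o[:550,540:]=B
cv2.imwrite("pics/crop1.png",cv2.resize(o[:,:,::-1],None,fx=.8,fy=.8))
E
```

```text
[[ 3.00000e-02 -9.90000e-01  1.30000e-01  4.21200e+02]
 [-1.00000e+00 -3.00000e-02 -3.00000e-02 -2.74000e+00]
 [ 3.00000e-02 -1.30000e-01 -9.90000e-01  1.11544e+03]
 [ 0.00000e+00  0.00000e+00  0.00000e+00  1.00000e+00]] [353.3   0.  246.7]
pedal 688 ((630.5585327148438, -208.39208984375), (112.48455047607422, 59.74861145019531), 18.85961151123047) [ 629.1865  -207.48074]
jig 4901 ((548.171630859375, 111.14033508300781), (260.3370666503906, 231.23046875), 14.154269218444824) [543.93726 132.41112]
lane 930 ((500.0487060546875, 121.16634368896484), (166.68214416503906, 58.40123748779297), 14.067861557006836) [499.85016  121.069084]
hi 522 ((650.7161254882812, 158.85406494140625), (38.46707534790039, 179.20758056640625), 15.02221393585205) [654.9125 160.1231]
hi 196 ((593.5025024414062, 157.40737915039062), (23.716468811035156, 133.8273468017578), 15.5463228225708) [591.7968 147.2904]
green 14 ((587.978515625, 218.11854553222656), (5.312631130218506, 18.484500885009766), 15.87878704071045) [587.9154  218.13881]
```

View pics/crop1.png

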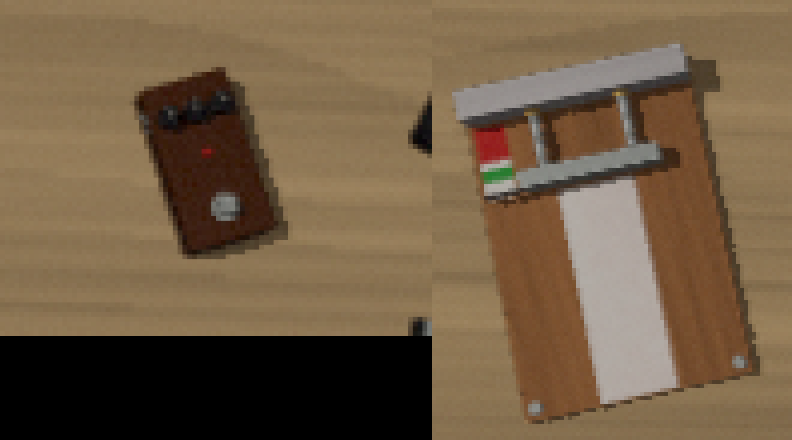

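Confirmed: the crop shows the left pedal with its knobs at the top (195,108) and footswitch at (225,207). The jig's fence is at (590,168) and the green field at (497,175). The pedal is at (630.5,-208.4) with yaw 18.9°. The jig origin is at (543.7,132.1) with yaw 14.1°, and the green field's position agrees with that.

```bash
python3 -m pendant '[[[0,0,0],[-25,-51,0],94],[[0,0,0],[-25,-51,0],94],[[0,0,0],[-25,-51,0],94],[[0,0,0],[-25,-51,0],94],[[0,0,0],[-25,-51,0],94],[[0,0,0],[-25,-51,0],94],[[0,0,0],[-25,-51,0],94],[[0,0,0],[-25,-51,0],94]]' 40
python3 -m pendant '[[[0,0,0],[-26,-52,0],94],[[0,0,0],[-26,-52,0],94],[[0,0,2.35],[0,0,30],94],[[0,0,0],[0,0,0],94]]'
cat > w.py <<'E'
from h import *
import sys
# wrist view: pedal pose from depth, and shift from TCP in tool axes
def pose(x,y,zlo,zhi,r=85):
    s=arm.read_state();pic,d=optics.get_image("wrist");c=optics.get_calibration("wrist")
    v,u=np.mgrid[:384,:512]
    P=np.stack([u,v,np.ones_like(u)],-1)@np.linalg.inv(c["mtx"]).T*d[...,None]
    T=c["world_from_camera"];W=P@T[:3,:3].T+T[:3,3]
    m=(d>0)&(np.hypot(W[...,0]-x,W[...,1]-y)<r)&(W[...,2]>zlo)&(W[...,2]<zhi)
    print(m.sum(),cv2.minAreaRect(W[m][:,:2].astype(np.float32)))
    print(s["t"],s["ee_pos"].round(1) if hasattr(s["ee_pos"],"round") else s["ee_pos"],s["eef_rot"],s["ft_force"])
    return pic,d,W
E
python3 - <<'E'
from w import *
pic,d,W=pose(630,-208,22,60)
cv2.imwrite("pics/w1.png",pic[:,:,::-1])
E
```

```text
t: 2.0
ee_pos: [553.5, -293.4, 205.7]
eef_rot: [-3.141, -0.0, -1.2]
ft_force: [1.2, -0.4, -0.4]
gripper_width: 93.7
t: 2.5
ee_pos: [629.3, -208.1, 173.5]
eef_rot: [3.138, 0.002, -1.24]
ft_force: [-1.2, -1.4, -0.1]
gripper_width: 94.0
4746 ((633.97265625, -211.40933227539062), (111.01879119873047, 60.03641891479492), 18.666805267333984)
2.5 [ 629.3 -208.1  173.5] [ 3.13832617e+00  1.95356468e-03 -1.24012553e+00] [-1.20225804 -1.3524149  -0.11012187]
```

View pics/w1.png

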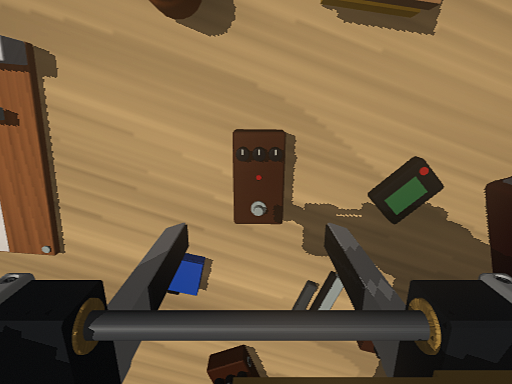

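The wrist picture shows the pedal centred at (259,177), with the open fingers either side and clear of the tuner at (405,190) and the pick case at (187,272). Now I'll descend and grip.

```bash
python3 -m pendant '[[[0,0,0.2],[3,-2.5,50],94],[[0,0,0],[0,0,50],94],[[0,0,0],[0,0,45],94],[[0,0,0],[0,0,22],94],[[0,0,0],[0,0,0],94],[[0,0,0],[0,0,0],50],[[0,0,0],[0,0,0],50],[[0,0,0],[0,0,0],50]]' 40
python3 -m pendant '[[[0,0,0],[0,0,0],50],[[0,0,0],[0,0,0],50]]'
```

```text
t: 3.55
ee_pos: [634.3, -210.9, 9.6]
eef_rot: [-3.14, -0.001, -1.245]
ft_force: [-0.2, 0.4, -0.9]
gripper_width: 67.3
t: 3.8
ee_pos: [634.1, -210.6, 9.1]
eef_rot: [-3.141, -0.0, -1.244]
ft_force: [-1.6, 1.1, 7.4]
gripper_width: 59.8
```

```bash
python3 -m pendant '[[[0,0,0],[0,0,-20],50],[[0,0,0],[0,0,-40],50],[[0,0,0],[-25,0,-20],50],[[0,0,0],[-45,0,0],50],[[0,0,0],[-50,0,0],50],[[0,0,0],[-50,0,0],50],[[0,0,0],[-50,0,0],50],[[0,0,0],[-50,0,0],50]]' 40
python3 -m pendant '[[[0,0,0],[-45,0,0],50],[[0,0,2.3],[-25,0,0],50],[[0,0,2.3],[-15,2,0],50],[[0,0,0],[0,0,0],50]]'
python3 - <<'E'
from w import *
pic,d,W=pose(518,126,95,150)
cv2.imwrite("pics/w2.png",pic[:,:,::-1])
E
```

```text
t: 4.8
ee_pos: [546.8, 46.4, 89.7]
eef_rot: [-3.141, -0.0, -1.245]
ft_force: [0.1, -0.1, -3.6]
gripper_width: 59.7
t: 5.3
ee_pos: [518.6, 126.1, 89.4]
eef_rot: [-3.141, 0.0, -1.323]
ft_force: [0.5, 0.4, -3.9]
gripper_width: 59.9
17589 ((524.2764892578125, 125.4839859008789), (99.28817749023438, 84.41193389892578), 14.423511505126953)
5.3 [518.6 126.1  89.4] [-3.14074971e+00  9.43967431e-05 -1.32264802e+00] [ 0.4904184   0.44495744 -3.87716064]
```

View pics/w2.png

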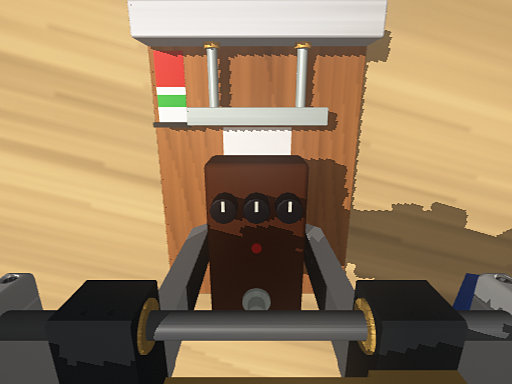

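The gripped pedal at (256,230) lines up with the lane (centre column about 256) and with the fence (187–327, centre 257), and looks square. I'll work out the residual numerically from this same view.

```bash
python3 - <<'E'
from w import *
pic,d,W=pose(518,126,95,150)
a=np.deg2rad(90)-1.3226; 
s=arm.read_state();a=s["eef_rot"][2]+np.pi/2;t=np.array(s["ee_pos"])[:2]
X=(W[...,:2]-t)@[np.cos(a),np.sin(a)];Y=(W[...,:2]-t)@[-np.sin(a),np.cos(a)];Z=W[...,2]
def st(m,n):print(n,m.sum(),"X",np.percentile(X[m],[1,50,99]).round(1),"Y",np.percentile(Y[m],[1,50,99]).round(1),"Z",np.median(Z[m]).round(1),"rect",cv2.minAreaRect(np.stack([X[m],Y[m]],-1).astype(np.float32)))
ok=d>0
st(ok&(pic.min(-1)>150)&(Z<20)&(Z>5)&(abs(Y)<60)&(X<110),"lane")
fm=ok&(Z>36)&(Z<44)&(abs(Y)<90)&(X<110)&(X>50);st(fm,"fence top")
st(ok&(Z>95)&(Z<118)&(abs(Y)<45)&(X>20)&(X<75),"pedal top front")
hsv=cv2.cvtColor(pic,cv2.COLOR_RGB2HSV);st(ok&(abs(hsv[...,0].astype(int)-60)<20)&(hsv[...,1]>120)&(Z<20)&(X<120),"green")
E
```

```text
17592 ((524.472412109375, 124.99064636230469), (99.319091796875, 84.21949005126953), 14.276897430419922)
5.35 [518.9 125.1  89.3] [-3.14087086e+00 -2.46879282e-04 -1.32320528e+00] [ 1.5791435   0.2024959  -3.18051562]
lane 1648 X [43.8 54.5 65.1] Y [-29.9  -0.1  29.7] Z 11.6 rect ((71.53765869140625, 4.961109161376953), (73.77474212646484, 57.4020881652832), 88.1851577758789)
fence top 2677 X [71.  77.8 84.5] Y [-54.2  -0.6  53. ] Z 39.2 rect ((77.69424438476562, -0.5581588745117188), (109.88488006591797, 13.601360321044922), 89.9705810546875)
pedal top front 4582 X [20.7 44.3 54.7] Y [-30.   -0.6  28.3] Z 110.2 rect ((37.48056411743164, -0.9727268218994141), (60.1518669128418, 34.946346282958984), 89.97786712646484)
green 336 X [85.3 89.8 94.3] Y [61.  72.8 84.5] Z 11.9 rect ((89.81526184082031, 72.86039733886719), (23.97286605834961, 8.99856185913086), 89.94661712646484)
```

The fence face is 71 mm ahead of the TCP and the pedal front 55 mm, so the gap is 16 mm. Lateral error is under 1 mm and the pedal is square. Lowering now.

```bash
python3 -m pendant '[[[0,0,0],[0,0,25],50],[[0,0,0],[0,0,25],50],[[0,0,0],[0,0,12],50],[[0,0,0],[0,0,4],50],[[0,0,0],[0,0,1],50],[[0,0,0],[0,0,0],50]]' 40
python3 -m pendant '[[[0,0,0],[0,0,1],50],[[0,0,0],[0,0,0],50],[[0,0,0],[0,0,0],50]]' 40
```

```text
t: 6.15
ee_pos: [519.2, 125.2, 22.1]
eef_rot: [-3.141, 0.0, -1.325]
ft_force: [-0.2, -0.2, -2.9]
gripper_width: 59.6
t: 6.52
ee_pos: [519.1, 125.2, 21.1]
eef_rot: [-3.141, 0.0, -1.325]
ft_force: [-0.9, -1.5, 6.7]
gripper_width: 59.7
```

It touched the plate, adding about 10 N upward. I'll ease off half a millimetre, then slide forward slowly.

```bash
python3 -m pendant '[[[0,0,0],[0,0,-0.5],50],[[0,0,0],[0,0,0],50],[[0,0,0],[0,-4,0],50],[[0,0,0],[0,-4,0],50],[[0,0,0],[0,-4,0],50],[[0,0,0],[0,-3,0],50]]' 45
python3 -m pendant '[[[0,0,0],[0,-3,0],50],[[0,0,0],[0,-3,0],50],[[0,0,0],[0,-3,0],50],[[0,0,0],[0,-2,0],50],[[0,0,0],[0,-2,0],50],[[0,0,0],[0,0,0],50],[[0,0,0],[0,0,0],50]]' 
cat > m.py <<'E'
from w import *
s=arm.read_state();pic,d,W=pose(530,128,22,60)
a=s["eef_rot"][2]+np.pi/2;t=np.array(s["ee_pos"])[:2]
X=(W[...,:2]-t)@[np.cos(a),np.sin(a)];Y=(W[...,:2]-t)@[-np.sin(a),np.cos(a)];Z=W[...,2]
def st(m,n):print(n,m.sum(),"X",np.percentile(X[m],[1,50,99]).round(1),"Y",np.percentile(Y[m],[1,50,99]).round(1),"Z",np.median(Z[m]).round(1),"rect",cv2.minAreaRect(np.stack([X[m],Y[m]],-1).astype(np.float32)))
ok=d>0;hsv=cv2.cvtColor(pic,cv2.COLOR_RGB2HSV)
st(ok&(Z>35)&(Z<42.0)&(abs(Y)<57)&(X<80)&(X>52)&(hsv[...,1]<60),"fence top")
st(ok&(Z>38)&(Z<47)&(abs(Y)<40)&(X>20)&(X<60)&(hsv[...,1]>90),"pedal top front")
st(ok&(abs(hsv[...,0].astype(int)-60)<20)&(hsv[...,1]>120)&(Z<20)&(X<120),"green")
st(ok&(abs(Y)<110)&(Z>42)&(X>80),"backstop")
f=np.array(s["ft_force"]);print("push along jig x",-f[0]*np.cos(a)-f[1]*np.sin(a),f)
cv2.imwrite("pics/w%.2f.png"%s["t"],pic[:,:,::-1])
E
python3 m.py; ls pics
```

```text
t: 7.28
ee_pos: [533.1, 128.8, 21.0]
eef_rot: [3.141, -0.0, -1.325]
ft_force: [-5.8, -0.7, 6.7]
gripper_width: 59.3
t: 8.15
ee_pos: [544.1, 131.5, 21.1]
eef_rot: [3.138, -0.0, -1.325]
ft_force: [-16.3, -3.4, 19.2]
gripper_width: 59.8
19272 ((555.4453125, 135.68453979492188), (113.98744201660156, 97.11721801757812), 12.764270782470703)
8.15 [544.1 131.5  21.1] [ 3.13812661e+00 -4.06024126e-04 -1.32468436e+00] [-16.25380781  -3.37554906  19.15156917]
fence top 4885 X [55.  62.1 68.5] Y [-53.7  -0.   53.1] Z 39.3 rect ((60.60710144042969, -0.18362045288085938), (16.135398864746094, 109.8828353881836), 0.10136501491069794)
pedal top front 3962 X [20.6 43.8 54.3] Y [-30.   -0.6  28.4] Z 42.2 rect ((37.40381622314453, 2.782745361328125), (67.37579345703125, 34.75155258178711), 89.99493408203125)
green 499 X [59.3 64.1 68.5] Y [62.  73.9 85. ] Z 12.0 rect ((63.745243072509766, 73.17581939697266), (9.784324645996094, 24.600399017333984), 1.0446350574493408)
backstop 18635 X [105.9 117.8 128.9] Y [-87.4  -0.1  87. ] Z 43.4 rect ((117.43161010742188, -0.23199462890625), (24.053804397583008, 179.23538208007812), 0.012835881672799587)
push along jig x 16.586433672093445 [-16.25380781  -3.37554906  19.15156917]
crop1.png
side0.npz
side0.png
top0.npz
top0.png
w1.png
w2.png
w8.15.png
```

The fence face is at 55.0 and the green field spans 59–69, so travel is about 10 mm. The downward press (about 20 N) is more than needed, so I'll ease it by 1 mm and advance another 9 mm.

```bash
python3 -m pendant '[[[0,0,0],[0,0,-0.5],50],[[0,0,0],[0,-2,-0.5],50],[[0,0,0],[0,-2,0],50],[[0,0,0],[0,-2,0],50],[[0,0,0],[0,-2,0],50],[[0,0,0],[0,-1,0],50],[[0,0,0],[0,0,0],50],[[0,0,0],[0,0,0],50]]'
python3 m.py; ls -t pics|head -1
```

```text
t: 9.2
ee_pos: [552.2, 133.5, 21.1]
eef_rot: [3.137, -0.0, -1.325]
ft_force: [-12.5, -2.1, 4.5]
gripper_width: 59.7
17227 ((560.9473876953125, 134.89288330078125), (106.58779907226562, 83.92068481445312), 13.722994804382324)
9.2 [552.2 133.5  21.1] [ 3.13672871e+00 -4.01574960e-04 -1.32451541e+00] [-12.50981405  -2.13011994   4.54462646]
fence top 4880 X [55.1 62.1 68.6] Y [-53.6  -0.1  53.1] Z 39.4 rect ((60.62994384765625, -0.27181243896484375), (16.154582977294922, 109.91696166992188), 0.04210146144032478)
pedal top front 3942 X [20.6 43.9 54.3] Y [-29.8  -0.6  28.3] Z 42.2 rect ((37.34889602661133, -0.8082714080810547), (60.090824127197266, 34.699485778808594), 89.92994689941406)
green 312 X [54.  57.2 60.2] Y [64.5 74.5 84.9] Z 12.1 rect ((57.115135192871094, 74.6805191040039), (6.275476455688477, 20.84718132019043), 0.18403492867946625)
backstop 17767 X [ 97.9 109.5 120.7] Y [-87.4  -0.2  87. ] Z 43.4 rect ((109.182861328125, -0.20049285888671875), (23.86533546447754, 179.23724365234375), 0.10120764374732971)
push along jig x 12.651661515487573 [-12.50981405  -2.13011994   4.54462646]
w9.20.png
```

Travel is now about 18.5 mm, mid-green, with about 12 N of push and about 5 N of upward plate force. Holding for 4 s.

```bash
for i in 1 2 3 4; do :; done
python3 -m pendant '[[[0,0,0],[0,0,0],50],[[0,0,0],[0,0,0],50],[[0,0,0],[0,0,0],50],[[0,0,0],[0,0,0],50],[[0,0,0],[0,0,0],50],[[0,0,0],[0,0,0],50],[[0,0,0],[0,0,0],50],[[0,0,0],[0,0,0],50]]'
python3 -m pendant '[[[0,0,0],[0,0,0],50],[[0,0,0],[0,0,0],50],[[0,0,0],[0,0,0],50],[[0,0,0],[0,0,0],50],[[0,0,0],[0,0,0],50],[[0,0,0],[0,0,0],50],[[0,0,0],[0,0,0],50],[[0,0,0],[0,0,0],50]]'
python3 -m pendant '[[[0,0,0],[0,0,0],50],[[0,0,0],[0,0,0],50],[[0,0,0],[0,0,0],50],[[0,0,0],[0,0,0],50],[[0,0,0],[0,0,0],50],[[0,0,0],[0,0,0],50],[[0,0,0],[0,0,0],50],[[0,0,0],[0,0,0],50]]'
python3 -m pendant '[[[0,0,0],[0,0,0],50],[[0,0,0],[0,0,0],50],[[0,0,0],[0,0,0],50],[[0,0,0],[0,0,0],50],[[0,0,0],[0,0,0],50],[[0,0,0],[0,0,0],50],[[0,0,0],[0,0,0],50],[[0,0,0],[0,0,0],50]]'
python3 m.py; cp $(ls -t pics/w*.png|head -1) pics/final.png
```

```text
t: 10.25
ee_pos: [552.2, 133.5, 21.1]
eef_rot: [3.137, -0.0, -1.324]
ft_force: [-12.9, -2.3, 3.8]
gripper_width: 59.8
t: 11.25
ee_pos: [552.2, 133.5, 21.1]
eef_rot: [3.137, -0.0, -1.324]
ft_force: [-12.5, -3.0, 4.4]
gripper_width: 59.5
t: 12.25
ee_pos: [552.2, 133.5, 21.1]
eef_rot: [3.137, -0.0, -1.325]
ft_force: [-12.8, -3.4, 4.0]
gripper_width: 59.4
t: 13.25
ee_pos: [552.2, 133.5, 21.1]
eef_rot: [3.137, -0.0, -1.324]
ft_force: [-11.7, -2.8, 5.0]
gripper_width: 59.5
17224 ((560.77294921875, 134.7227783203125), (106.98255157470703, 83.74342346191406), 15.216020584106445)
13.25 [552.2 133.5  21.1] [ 3.13682158e+00 -4.04295834e-04 -1.32446040e+00] [-11.72378569  -2.77305789   5.03739246]
fence top 4883 X [55.1 62.1 68.6] Y [-53.7  -0.   53.1] Z 39.3 rect ((60.61216735839844, -0.449615478515625), (16.20013999938965, 109.86751556396484), 0.14525385200977325)
pedal top front 3940 X [20.5 43.9 54.3] Y [-29.7  -0.6  28.5] Z 42.2 rect ((37.29248046875, -0.8517932891845703), (60.12301254272461, 34.58619689941406), 89.99347686767578)
green 313 X [54.  57.2 60.2] Y [64.5 74.8 84.7] Z 12.1 rect ((57.07494354248047, 74.77615356445312), (6.366703510284424, 21.7061767578125), 0.38029807806015015)
backstop 17777 X [ 97.8 109.5 120.7] Y [-87.4  -0.1  86.8] Z 43.4 rect ((109.15055084228516, -0.20684814453125), (179.64361572265625, 23.52762794494629), 89.97613525390625)
push along jig x 12.046089091269351 [-11.72378569  -2.77305789   5.03739246]
```

View pics/final.png

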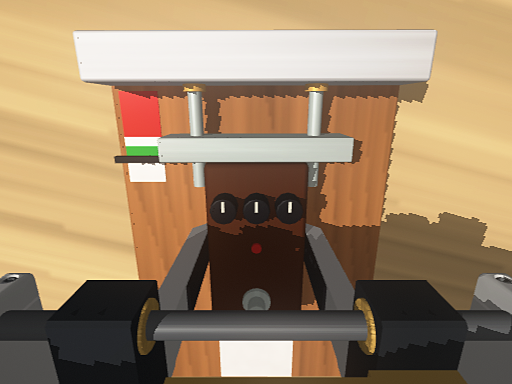

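The picture shows the pedal tight against the fence at (257,162), centred. The black pointer at (137,158) stands over the green field, well short of the red. Everything was steady for 4 s, so I'm handing it in.

```bash
python3 -c "from station import order;print(order.sign_off())"
```

```text
the job is handed in; nothing more can be done
None
```

The pedal is pressed against the fence with the black pointer in the green, and the arm is still gripping and pushing. I picked the leftmost of the three look-alike pedals, at about (632, -210) mm. I set it flat in the lane about 16 mm short of the fence, then slid it forward.

**Hold:** it stayed steady for 4 s before I handed the job in, about 12–13 s into the 40 s limit.

**Last checks:**
- **Fence travel:** about 18.5 mm by the wrist camera; green is 14–24 mm.
- **Push:** about 12 N at the wrist, against about 11 N expected from the spring at that travel.
- **Position:** off centre by less than 1 mm, square within about 0.01 rad, flat on the plate with a light downward press.
- **Pointer:** it stood over the green in the last picture and was well short of the red each time I measured.

**Disagreements and gaps:**
- The top and wrist cameras differed by 3–4 mm on where the pedal started. This didn't matter, because I aligned it to the lane and fence from the wrist view alone.
- During the slide the downward press briefly rose to about 20 N, so I eased it off before the final push.
- I didn't re-measure the bystanders. The carry was about 80 mm up and clear of them.

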